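Reset the tripped bench supply

TASK

A machine on test has tripped the repair bench's supply console. Reach into its well and press the sunken green reset key fully home, let it spring back, then re-arm the breaker as one does after a trip: push its white handle from mid-way fully back to off (towards the green mark), then fully over to on (towards the red mark). Never press the yellow earth-leakage test key, and leave the screwdriver, bottle, mug and brew group where they stand: nothing in this job is picked up.

Things in the scene. Friction and masses are not known exactly. Their poses are not given: they have to be found in the camera images.
- console: Grey steel supply console screwed to the bench, 180 (x) x 330 (y) x 90 mm high, origin at the centre of its underside on the bench, turned about the vertical only; its -x side faces the robot. Three plug-in panels, each 158 (x) x 98 (y) mm, lie side by side along its y in any order, their faces level at 92 mm above the bench: two light grey ones with a round well each, and the black breaker. The panels share the console's x, y, z axes.
- reset_mouth (a point): Centre of the mouth of the reset well, on the panel's face. The well is a vertical round hole 52 mm in diameter with a thin black bezel, open at the top; the green key lies in it.
- reset_key_top (a point): Centre of the flat top of the green reset key, a disc 36 mm in diameter, its top 20 mm below the panel's face when up; moves down with the key.
- reset_key (a joint): How far the green key is pressed, m: 0 up, 0.006 fully home against its stop. Sprung: about 1.2 N to start, 4.8 N at the stop; returns by itself.
- test_mouth (a point): Centre of the mouth of the other, identical well (52 mm), which holds the yellow earth-leakage test key.
- test_key (a joint): How far the yellow test key is pressed, m: 0 up, 0.006 fully down, same spring. Not to be pressed.
- breaker_face (a point): Point on the black breaker panel's face (92 mm above the bench) straight above the handle's pivot, at the panel's centre; the pivot lies 18 mm below it and its axis is along y. A low frame round the handle, 70 (x) x 50 (y) mm, stands 3 mm above the face. A green mark lies 45 mm to -x (off), a red mark 45 mm to +x (on).
- handle_tip (a point): Middle of the top end of the white breaker handle, a bar 30 mm wide (y) and 10 mm thick, 54 mm long from the pivot; its tip stands 31 to 36 mm above the panel's face.
- handle (a joint): Angle of the breaker handle, rad: 0 fully off (leaning 0.42 rad to -x, the robot's side), 0.42 upright, 0.84 fully on (leaning 0.42 rad to +x). Tripped, it starts about mid-way. It stays where it is left; it takes about 4 to 7 N to push, and there is a hard stop at each end.
- screwdriver: Red-handled screwdriver, 190 mm long, its origin under its middle, lying loose on the bench on the robot's side of the console; to be left alone.
- cleaner: White cleaner bottle with a red cap, 68 mm in diameter, 170 mm high, standing loose beyond the console; origin under its centre; to be left alone.
- mug: White mug, 80 mm in diameter, 95 mm high, standing loose beside the console on its -y side; origin under its centre; to be left alone.
- brew_group: Black brew group, 115 x 92 mm, 91 mm high, standing loose beside the console on its +y side; origin under its centre; to be left alone.

How it is judged:
By the outcome, as a careful person would: the job done as asked, in the order asked, and still so for the second after the job is handed in, with the robot touching nothing.
It also fails if it takes over 51 s, if anything falls off the work surface, if the arm or the gripper's body presses on something with over 40 N, if the wrist force passes 120 N, or if a joint passes its speed limit or range.

ROBOT

A 6-joint arm with a two-finger parallel gripper is mounted at the origin on the work surface. World frame = base frame: x ahead of the robot, y to its left, z up, the work surface at z = 0. Lengths are in m, angles in rad, forces in N, time in s.
With the tool pointing down it reaches from about 0.35 to 0.775 m from the base axis. Payload 7.3 kg.
Tool frame: the origin (TCP) lies at the centre of the arm's flange, where the gripper is bolted on; the fingertips stand 178 mm ahead of it and the grasp point (between the pads) lies 159 mm ahead of it; z points along the fingers, y is the line along which they close (so a half turn about z gives the same grasp; the last joint's range is limited). The gripper opens to 92 mm and grips with 3 to 60 N. Pads are 19 mm wide; open, the fingers measure 130 mm over their backs; the gripper's body (75 mm by 190 mm) begins 47 mm behind the grasp point.
Start: joints at [-1.356, 0.342, 1.524, -0, 1.275, -0.146], TCP at [0.185, -0.491, 0.405] pointing down, gripper open.
Joint ranges: [-2.53, 2.53], [-0.77, 2.02], [0.04, 2.7], [-1, 4.14], [0.28, 2.66], [-3.11, 3.11]. Speed limits (rad/s): [2.57, 2.57, 3.14, 3.14, 3.14, 3.14].

INTERFACE

Orientations are given as [roll, pitch, yaw] about the fixed x, y, z axes, in that order (R = Rz(yaw) Ry(pitch) Rx(roll)).
In Python, from cell import telemetry, vision, ticket gives the robot as it stands.
- The arm moves only by the shell command python3 -m crank 'ROWS' [FORCE]. ROWS is JSON, a list of rows, each a list of 5 numbers: the gripper command: -1 is shut, 1 is fully open, values between are in proportion, then the shift along the tool's x, y, z in mm, then the turn about the tool's z in rad. In form: [[fingers, dx, dy, dz, roll], ...]. A call has 1 to 12 rows; each row is the pose to reach, as a shift and turn from the pose commanded when the call began, along the tool's axes at that moment; what a row does not reach only later rows make up. A row lasts 1/12 s, in which the tool goes at most 41.7 mm and 7.16 degrees, less where a joint would pass 70% of its speed; a pose out of reach is approached as far as the arm can. A call with a gripper value outside its range is refused whole. The fingers move at their own pace and stop on an object; FORCE is the grip in N (left out, the last holds). Time passes only in rows, so rows that repeat a pose let the fingers close. It gives the time, the measured TCP pose, the force, the opening and the grip force at its end, in the units of the state.
- telemetry.observe(): the state, without advancing time (a new reading comes with each control period).
- vision.read_camera(name): name is "side" or "top"; returns (picture, depth): 420x560x3 uint8, red, green, blue; 420x560 float32, m along the optical axis (not along the pixel's ray), 0 where there is no reading.
- vision.get_calibration(name): a dict with "camera_matrix" (3x3 intrinsics, pixels), "rvec" (rotation vector, rad) and "tvec" (3), from world to camera coordinates, as OpenCV has them. Camera axes: x right, y down, z forward; pixel columns grow to the right and rows downward; lengths in m; the calibration is good to about 2 mm. A picture is of the moment at which its call begins. get_calibration takes no time and is no camera call.
- ticket.hand_in(): hands the job in; it is judged then, once.
The state is a dict: "time": time; "qpos": joint angles; "qvel": joint speeds; "joint_efforts": joint torques, N m; "tool_pos": TCP position; "tool_rot": TCP orientation; "contact_force": force on the tool from outside, world axes, zero at the start; "torque": the same for the moment, N m; "opening": finger opening in m; "grip_force": force on a finger pad.
Only numpy, scipy, OpenCV 4.12 (cv2) and the standard library are available. Lean on these libraries where they do the work, as an engineer would, in place of code of your own. Each camera call takes 0.05 s, during which the arm holds its last target. There are 200 camera calls.

## Working session

There is one attempt and no reset: what is moved stays moved. The work goes in short steps, Python scripts to look and compute and a shell command to move; the robot and the scene stay as the last step left them, time stands still between calls to the robot, and variables do not carry over. Pictures are saved under pics/ and viewed, at most 10 in all, crops included, and the job is handed in when it is done.

```bash
mkdir -p pics; ls
python3 - <<'E'
from cell import telemetry, vision
import cv2, numpy as np
s=telemetry.observe(); print(s['time'],s['tool_pos'],s['tool_rot'],s['contact_force'],s['opening'])
for n in('top','side'):
    p,d=vision.read_camera(n); c=vision.get_calibration(n)
    np.savez(f'{n}.npz',p=p,d=d); cv2.imwrite(f'pics/{n}0.png',p[:,:,::-1])
    R=cv2.Rodrigues(np.array(c['rvec'],float))[0]; print(n,c['camera_matrix'],-R.T@np.array(c['tvec']).ravel(), R.tolist())
E
```

```text
pics
0.0 [ 0.18533808 -0.49105935  0.40403637] [-3.14005264e+00 -2.19669011e-04  3.60835114e-01] [-0.74217096  0.03929274 -0.29830517] 0.09150159730182378
top [[465.2625133    0.         273.28650615]
 [  0.         465.2625133  211.10412593]
 [  0.           0.           1.        ]] [0.43196053 0.03534582 1.21025854] [[-0.01313477887202863, -0.9998355783016589, -0.012501757723242649], [-0.9926714468987786, 0.014540703150925482, -0.11996652226251409], [0.12012858151109805, 0.010834404185944828, -0.9926992190941157]]
side [[465.27504301   0.         281.13684685]
 [  0.         465.27504301 210.54975252]
 [  0.           0.           1.        ]] [ 0.42785563 -0.84195116  0.70990026] [[0.9860358689450692, -0.16556447117170037, -0.01793518997328892], [-0.10825899016449465, -0.5554329739988607, -0.8244842038773967], [0.12654349529828315, 0.814912643956649, -0.5656006776138774]]
```

View pics/top0.png

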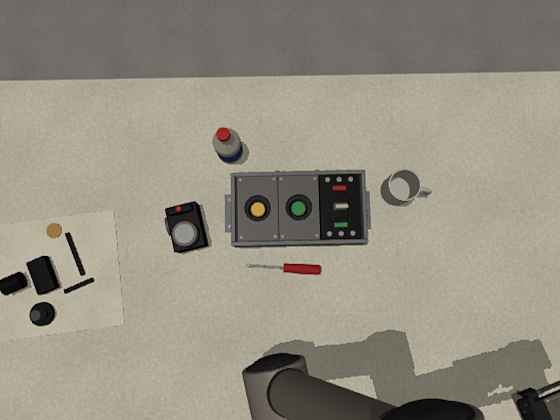

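View pics/side0.png

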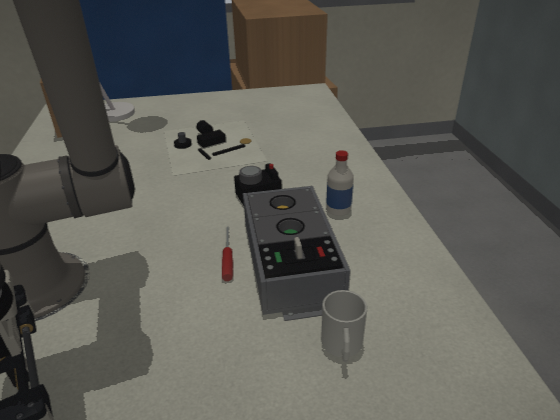

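The top view shows the console at about (232–368, 172–245) px. From +y to −y the wells are yellow (258,209) and green (298,208), then the breaker with its handle at (341,206), red mark (339,188) and green mark (341,225). The side view agrees, and shows the bottle, mug, screwdriver and brew group clear of the console. Next I'll measure by colour masks.

```bash
cat > h.py <<'E'
import numpy as np, cv2
from cell import vision
def cal(n):
    c=vision.get_calibration(n); R=cv2.Rodrigues(np.array(c['rvec'],float))[0]
    return np.array(c['camera_matrix']),R,-R.T@np.array(c['tvec'],float).ravel()
def ray(n,u,v,z):
    K,R,o=cal(n); d=R.T@np.linalg.inv(K)@[u,v,1]; return o+d*(z-o[2])/d[2]
def blobs(p,lo,hi,roi,amin=15):
    h=cv2.cvtColor(p,cv2.COLOR_RGB2HSV); m=cv2.inRange(h,lo,hi); k=np.zeros_like(m); x0,x1,y0,y1=roi; k[y0:y1,x0:x1]=m[y0:y1,x0:x1]
    n,_,s,c=cv2.connectedComponentsWithStats(k); return [(c[i],s[i]) for i in range(1,n) if s[i][4]>=amin]
E
python3 - <<'E'
from h import *
rois={'top':(228,372,168,250),'side':(240,350,185,290)}
cols={'green':((45,90,40),(85,255,255)),'yellow':((18,100,80),(35,255,255)),'red':((0,130,80),(8,255,255)),'red2':((172,130,80),(180,255,255)),'white':((0,0,150),(180,70,255))}
for n in rois:
    f=np.load(n+'.npz');p,d=f['p'],f['d']
    for c,(lo,hi) in cols.items():
        for ce,s in blobs(p,lo,hi,rois[n]):
            z=0.072 if (c=='yellow' or (c=='green' and s[4]>80)) else .092
            if c=='white': z=.126
            print(n,c,ce.round(1),s,'z',z,ray(n,*ce,z).round(4), 'depth',d[int(ce[1]),int(ce[0])].round(4))
    # dark bezel rings
    g=cv2.cvtColor(p,cv2.COLOR_RGB2HSV)[:,:,2]
    if n=='top':
        for cx,cy in((258,209),(298,208)):
            w=g[cy-16:cy+17,cx-16:cx+17]; print(w[16].tolist()); 
            m=(w<50).astype('uint8'); cs,_=cv2.findContours(m,cv2.RETR_EXTERNAL,cv2.CHAIN_APPROX_NONE); c=max(cs,key=cv2.contourArea)
            e=cv2.fitEllipse(c); u,v=e[0][0]+cx-16,e[0][1]+cy-16; print('ring',u,v,e[1],ray(n,u,v,.092))
E
```

```text
top green [298.  207.9] [291 201  15  15 180] z 0.072 [ 0.5768 -0.0132  0.072 ] depth 1.1507
top green [340.4 224.2] [334 222  14   6  72] z 0.092 [ 0.5333 -0.1137  0.092 ] depth 1.1203
top yellow [257.5 208.9] [251 202  14  15 169] z 0.072 [0.5758 0.0866 0.072 ] depth 1.1478
top red [339.  187.5] [333 185  13   5  53] z 0.092 [ 0.6229 -0.113   0.092 ] depth 1.1315
top white [307.1 205.8] [ 228  168  144   82 1191] z 0.126 [ 0.5744 -0.0323  0.126 ] depth 1.1738
top white [341.1 205.7] [336 205  12   3  27] z 0.126 [ 0.5737 -0.1121  0.126 ] depth 1.095
[98, 95, 58, 28, 40, 47, 24, 5, 78, 186, 202, 194, 192, 192, 192, 192, 192, 192, 191, 192, 195, 197, 165, 55, 12, 41, 59, 26, 53, 103, 95, 95, 95]
ring 257.21335887908936 207.64877128601074 (24.776395797729492, 25.159902572631836) [0.5762915  0.08640651 0.092     ]
[94, 96, 94, 70, 23, 35, 39, 8, 26, 80, 125, 127, 124, 124, 124, 124, 123, 123, 124, 124, 124, 127, 125, 77, 12, 30, 38, 52, 32, 37, 84, 95, 92]
ring 298.3900489807129 206.81360340118408 (24.828754425048828, 25.372461318969727) [ 0.57685998 -0.01339178  0.092     ]
side green [290.1 231.1] [284 229  14   5  49] z 0.092 [ 0.5722 -0.0345  0.092 ] depth 1.0623
side green [277.7 256.7] [274 252   8  11  62] z 0.092 [ 0.5315 -0.1153  0.092 ] depth 0.954
side yellow [282.2 206.3] [277 205  11   3  24] z 0.072 [0.5762 0.0947 0.072 ] depth 1.1446
side red [320.4 251. ] [317 247   8   9  45] z 0.092 [ 0.6217 -0.1139  0.092 ] depth 0.9696
```

```bash
cat > go.py <<'E'
# how far to go: python3 go.py x y z yaw  -> dx dy dz (mm, tool axes) and roll
import sys,numpy as np
from scipy.spatial.transform import Rotation as Rt
from cell import telemetry
s=telemetry.observe(); x,y,z,yaw=map(float,sys.argv[1:5])
R=Rt.from_euler('xyz',s['tool_rot']).as_matrix()
print('t',s['time'],'pos',np.round(s['tool_pos'],4),'yaw',s['tool_rot'][2].round(4),'F',np.round(s['contact_force'],2),'open',round(s['opening'],4),'q',np.round(s['qpos'],2))
print('go',(R.T@(np.array([x,y,z])-s['tool_pos'])*1000).round(1),round((s['tool_rot'][2]-yaw+np.pi)%(2*np.pi)-np.pi,4))
E
python3 -m crank '[[-1,535,-309,0,-1.217],[-1,535,-309,0,-1.217],[-1,535,-309,0,-1.217],[-1,535,-309,0,-1.217],[-1,535,-309,0,-1.217],[-1,535,-309,0,-1.217],[-1,535,-309,0,-1.217],[-1,535,-309,0,-1.217],[-1,535,-309,0,-1.217],[-1,535,-309,0,-1.217],[-1,535,-309,0,-1.217],[-1,535,-309,0,-1.217]]' 30; python3 go.py 0.577 -0.0135 0.405 1.578
```

```text
time: 1.1
tool_pos: [0.503, -0.1023, 0.4045]
tool_rot: [-3.141, 0.0, 1.578]
contact_force: [1.6, -1.6, -0.3]
opening: 0.0164
grip_force: 0.0
t 1.1 pos [ 0.503  -0.1023  0.4045] yaw 1.5784 F [ 1.61 -1.58 -0.25] open 0.0164 q [-0.35  0.32  1.56 -0.    1.27 -0.36]
go [88.3 74.6 -0.5] 0.0004
```

```bash
python3 -m crank '[[-1,88,75,0,0],[-1,88,75,0,0],[-1,88,75,0,0],[-1,88,75,0,0],[-1,88,75,40,0],[-1,88,75,75,0],[-1,88,75,105,0],[-1,88,75,105,0],[-1,88,75,105,0],[-1,88,75,105,0]]'; python3 go.py 0.577 -0.0135 0.29 1.578
python3 - <<'E'
from h import *
p,d=vision.read_camera('side'); a=cv2.resize(p[150:310,220:380],None,fx=3.5,fy=3.5,interpolation=cv2.INTER_CUBIC)
q,d=vision.read_camera('top'); b=cv2.resize(q[150:260,225:375],None,fx=3.5,fy=3.5,interpolation=cv2.INTER_CUBIC)
cv2.imwrite('pics/s1.png',a[:,:,::-1]);
E
```

```text
time: 1.93
tool_pos: [0.5771, -0.0162, 0.3014]
tool_rot: [3.139, 0.001, 1.577]
contact_force: [0.2, -0.2, -0.2]
opening: 0.0008
grip_force: 0.0
t 1.9333 pos [ 0.5771 -0.0162  0.3014] yaw 1.5775 F [ 0.25 -0.18 -0.25] open 0.0008 q [-0.16  0.53  1.52 -0.    1.09 -0.17]
go [ 2.7 -0.1 11.4] -0.0005
```

View pics/s1.png

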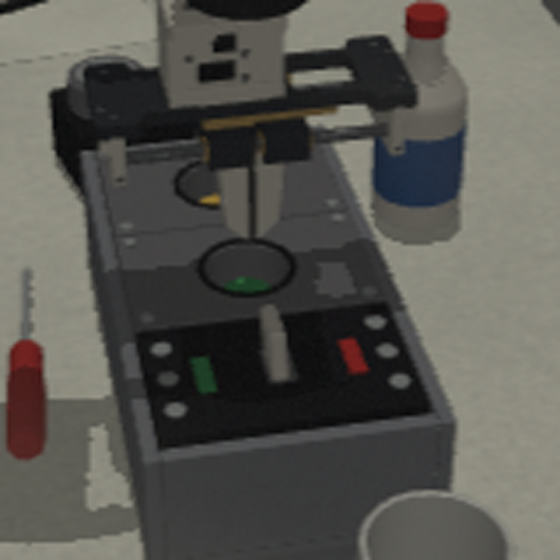

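The side crop shows the shut fingers (250,235) just above the green well's mouth (247,268), and the handle about upright at (275,340). I'll centre and descend.

```bash
python3 -m crank '[[-1,3,0,10,0],[-1,3,0,10,0],[-1,3,0,20,0],[-1,3,0,30,0],[-1,3,0,38,0],[-1,3,0,43,0],[-1,3,0,46,0],[-1,3,0,46,0],[-1,3,0,46,0]]'; python3 go.py 0.577 -0.0135 0.244 1.578
```

```text
time: 2.78
tool_pos: [0.5766, -0.0129, 0.2536]
tool_rot: [-3.141, 0.0, 1.578]
contact_force: [0.4, -0.6, 0.0]
opening: 0.0005
grip_force: 0.0
t 2.7833 pos [ 0.5766 -0.0129  0.2536] yaw 1.5778 F [ 0.39 -0.56  0.  ] open 0.0005 q [-0.16  0.59  1.57 -0.    0.98 -0.16]
go [-0.6  0.4  9.6] -0.0002
```

```bash
python3 -m crank '[[-1,0,0,2,0],[-1,0,0,4,0],[-1,0,0,6,0],[-1,0,0,7,0],[-1,0,0,7,0],[-1,0,0,7,0]]'; python3 go.py 0.577 -0.0135 0.244 1.578
```

```text
time: 3.28
tool_pos: [0.5767, -0.0129, 0.2471]
tool_rot: [3.141, 0.0, 1.578]
contact_force: [0.4, 0.4, 2.3]
opening: 0.0005
grip_force: 1.5
t 3.2833 pos [ 0.5767 -0.0129  0.2471] yaw 1.5778 F [0.41 0.4  2.34] open 0.0005 q [-0.16  0.6   1.58 -0.    0.97 -0.16]
go [-0.6  0.2  3.1] -0.0002
```

```bash
python3 -m crank '[[-1,0,0,1,0],[-1,0,0,2,0],[-1,0,0,3,0],[-1,0,0,4,0],[-1,0,0,4,0],[-1,0,0,4,0]]'; python3 go.py 0.577 -0.0135 0.244 1.578
```

```text
time: 3.78
tool_pos: [0.5767, -0.0129, 0.2441]
tool_rot: [3.14, 0.0, 1.578]
contact_force: [-1.8, -0.0, 12.6]
opening: 0.0006
grip_force: 6.4
t 3.7833 pos [ 0.5767 -0.0129  0.2441] yaw 1.5779 F [-1.77 -0.02 12.59] open 0.0006 q [-0.16  0.6   1.58 -0.    0.96 -0.16]
go [-0.6  0.3  0.1] -0.0001
```

```bash
python3 -m crank '[[-1,0,0,1,0],[-1,0,0,1,0],[-1,0,0,1,0]]'; python3 -m crank '[[-1,0,0,-5,0],[-1,0,0,-20,0],[-1,0,0,-50,0],[-1,0,0,-90,0],[-1,0,0,-90,0],[-1,0,0,-90,0]]'; python3 go.py 0.5775 -0.1135 0.33 1.578
python3 - <<'E'
from h import *
p,d=vision.read_camera('side')
for ce,s in blobs(p,(45,90,40),(85,255,255),(240,350,185,290)): print(ce,s)
E
```

```text
time: 4.03
tool_pos: [0.5767, -0.0129, 0.2439]
tool_rot: [3.139, 0.001, 1.578]
contact_force: [-4.3, 0.2, 19.1]
opening: 0.0001
grip_force: 9.5
time: 4.53
tool_pos: [0.5768, -0.0129, 0.3336]
tool_rot: [3.138, 0.001, 1.578]
contact_force: [-0.0, 0.2, -1.0]
opening: 0.0006
grip_force: 0.0
t 4.5333 pos [ 0.5768 -0.0129  0.3336] yaw 1.5779 F [-0.02  0.19 -0.96] open 0.0006 q [-0.16  0.5   1.48 -0.    1.16 -0.16]
go [-100.6    0.     3.6] -0.0001
[290.04761905 230.9047619 ] [284 229  13   5  42]
[277.7037037  256.53703704] [274 252   8  10  54]
```

The key met its stop: the force rose steeply past 4.8 N with almost no travel. It has sprung back to the same pixels as before. Now the breaker.

```bash
python3 -m crank '[[0.3,-100,0,0,0],[0.3,-100,0,0,0],[0.3,-100,0,0,0],[0.3,-100,0,0,0],[0.3,-100,0,0,0],[0.3,-100,0,0,0],[0.3,-100,0,0,0],[0.3,-100,0,0,0]]' 40; python3 go.py 0.5775 -0.1135 0.286 1.578
python3 - <<'E'
from h import *
p,d=vision.read_camera('side'); a=cv2.resize(p[150:310,220:380],None,fx=3.5,fy=3.5,interpolation=cv2.INTER_CUBIC)
cv2.imwrite('pics/s2.png',a[:,:,::-1]);
E
```

```text
time: 5.25
tool_pos: [0.5772, -0.1115, 0.3314]
tool_rot: [-3.141, -0.0, 1.579]
contact_force: [-0.6, 0.0, 0.7]
opening: 0.0488
grip_force: 0.0
t 5.25 pos [ 0.5772 -0.1115  0.3314] yaw 1.5795 F [-0.6   0.02  0.66] open 0.0488 q [-0.32  0.52  1.45  0.    1.17 -0.33]
go [-2.   0.3 45.4] 0.0015
```

View pics/s2.png

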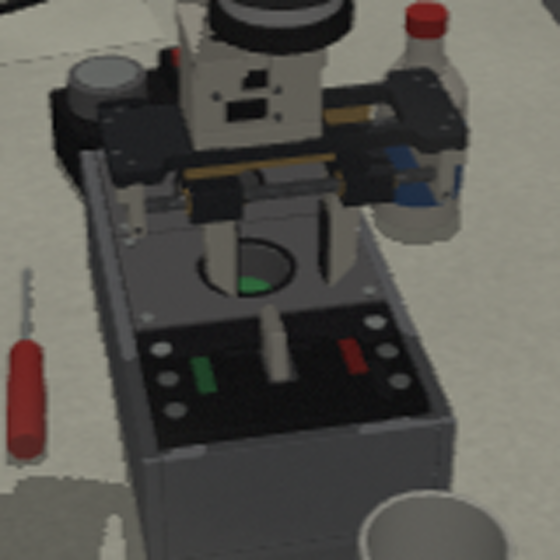

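The fingers, at (222,265) and (340,250), hang either side of the handle at (275,340) in x, with the tips still above it. I'll lower them to about 16 mm above the face.

```bash
python3 -m crank '[[0.3,-2,0,0,0],[0.3,-2,0,0,0],[0.3,-2,0,10,0],[0.3,-2,0,22,0],[0.3,-2,0,35,0],[0.3,-2,0,45,0],[0.3,-2,0,45,0],[0.3,-2,0,45,0]]'; python3 go.py 0.5775 -0.1135 0.286 1.578
```

```text
time: 5.97
tool_pos: [0.5771, -0.1148, 0.286]
tool_rot: [-3.14, -0.0, 1.578]
contact_force: [0.4, 0.1, -0.0]
opening: 0.0597
grip_force: 0.0
t 5.9667 pos [ 0.5771 -0.1148  0.286 ] yaw 1.5778 F [ 0.41  0.11 -0.04] open 0.0597 q [-0.33  0.57  1.5  -0.    1.07 -0.33]
go [ 1.3  0.4 -0. ] -0.0002
```

```bash
python3 -m crank '[[0.3,0,-8,0,0],[0.3,0,-16,0,0],[0.3,0,-20,0,0],[0.3,0,-24,0,0],[0.3,0,-27,0,0],[0.3,0,-30,0,0],[0.3,0,-33,0,0],[0.3,0,-36,0,0],[0.3,0,-36,0,0],[0.3,0,-36,0,0]]'; python3 go.py 0.538 -0.1135 0.286 1.578
```

```text
time: 6.8
tool_pos: [0.5418, -0.1152, 0.2872]
tool_rot: [3.139, 0.001, 1.578]
contact_force: [4.4, 0.9, -0.5]
opening: 0.0595
grip_force: 2.2
t 6.8 pos [ 0.5418 -0.1152  0.2872] yaw 1.5777 F [ 4.42  0.85 -0.53] open 0.0595 q [-0.35  0.51  1.61  0.    1.02 -0.36]
go [ 1.7 -3.8  1.1] -0.0003
```

```bash
python3 -m crank '[[0.3,0,-1,0,0],[0.3,0,-2,0,0],[0.3,0,-2,0,0],[0.3,0,-2,0,0]]'; python3 go.py 0.538 -0.1135 0.286 1.578
```

```text
time: 7.13
tool_pos: [0.5399, -0.1152, 0.287]
tool_rot: [3.139, 0.001, 1.578]
contact_force: [5.7, 1.0, -1.9]
opening: 0.0597
grip_force: 2.3
t 7.1333 pos [ 0.5399 -0.1152  0.287 ] yaw 1.5778 F [ 5.65  0.98 -1.86] open 0.0597 q [-0.35  0.51  1.61  0.    1.02 -0.36]
go [ 1.7 -1.9  1. ] -0.0002
```

```bash
python3 -m crank '[[0.3,0,-1,0,0],[0.3,0,-2,0,0],[0.3,0,-3,0,0],[0.3,0,-3,0,0],[0.3,0,-3,0,0]]'; python3 go.py 0.538 -0.1135 0.286 1.578
```

```text
time: 7.55
tool_pos: [0.537, -0.1153, 0.2871]
tool_rot: [3.139, 0.001, 1.578]
contact_force: [6.2, 0.6, -1.0]
opening: 0.0603
grip_force: 2.3
t 7.55 pos [ 0.537  -0.1153  0.2871] yaw 1.5777 F [ 6.22  0.62 -1.01] open 0.0603 q [-0.35  0.5   1.62  0.    1.02 -0.36]
go [1.7 1.1 1.1] -0.0003
```

```bash
python3 -m crank '[[0.3,0,-1,0,0],[0.3,0,-2,0,0],[0.3,0,-2,0,0],[0.3,0,-2,0,0]]'; python3 -m crank '[[0.3,0,-1,0,0],[0.3,0,-2,0,0],[0.3,0,-2,0,0],[0.3,0,-2,0,0]]'; python3 go.py 0.538 -0.1135 0.286 1.578
```

```text
time: 7.88
tool_pos: [0.5353, -0.1153, 0.2873]
tool_rot: [3.137, 0.001, 1.578]
contact_force: [7.6, 0.6, -1.6]
opening: 0.0594
grip_force: 3.0
time: 8.22
tool_pos: [0.5342, -0.1154, 0.2877]
tool_rot: [3.134, 0.002, 1.578]
contact_force: [12.3, -0.2, -3.0]
opening: 0.0599
grip_force: 4.7
t 8.2167 pos [ 0.5342 -0.1154  0.2877] yaw 1.5776 F [12.27 -0.16 -3.01] open 0.0599 q [-0.35  0.5   1.63  0.    1.01 -0.36]
go [1.9 3.8 1.8] -0.0004
```

```bash
python3 -m crank '[[0.3,0,-1,0,0],[0.3,0,-2,0,0],[0.3,0,-3,0,0],[0.3,0,-3,0,0],[0.3,0,-3,0,0]]'; python3 go.py 0.538 -0.1135 0.286 1.578
python3 - <<'E'
from h import *
p,d=vision.read_camera('side'); a=cv2.resize(p[190:310,240:380],None,fx=4,fy=4,interpolation=cv2.INTER_CUBIC)
cv2.imwrite('pics/s3.png',a[:,:,::-1]);
E
```

```text
time: 8.63
tool_pos: [0.5325, -0.1155, 0.2884]
tool_rot: [3.129, 0.003, 1.577]
contact_force: [18.8, 1.3, -4.5]
opening: 0.0601
grip_force: 7.3
t 8.6333 pos [ 0.5325 -0.1155  0.2884] yaw 1.5773 F [18.78  1.29 -4.48] open 0.0601 q [-0.35  0.49  1.63  0.    1.   -0.36]
go [2.  5.5 2.4] -0.0007
```

View pics/s3.png

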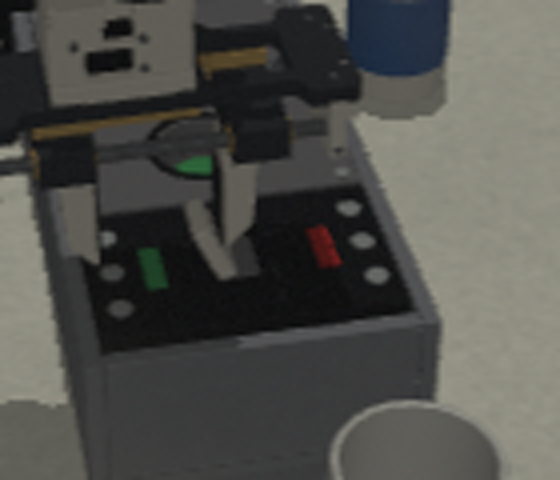

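The handle now leans to the green mark (crop (210,240)) against its stop, with 19 N and barely any travel. Now over to on.

```bash
python3 -m crank '[[0.3,0,6,0,0],[0.3,0,15,0,0],[0.3,0,24,0,0],[0.3,0,33,0,0],[0.3,0,42,0,0],[0.3,0,50,0,0],[0.3,0,58,0,0],[0.3,0,66,0,0],[0.3,0,74,0,0],[0.3,0,82,0,0],[0.3,0,88,0,0],[0.3,0,88,0,0]]'; python3 -m crank '[[0.3,0,1,0,0],[0.3,0,2,0,0],[0.3,0,3,0,0],[0.3,0,3,0,0],[0.3,0,3,0,0]]'; python3 go.py 0.621 -0.1135 0.286 1.578
```

```text
time: 9.68
tool_pos: [0.6169, -0.1146, 0.2857]
tool_rot: [-3.137, -0.001, 1.578]
contact_force: [-4.8, -1.0, 0.0]
opening: 0.0597
grip_force: 1.9
time: 10.1
tool_pos: [0.6184, -0.1146, 0.2854]
tool_rot: [-3.134, -0.001, 1.578]
contact_force: [-9.9, -0.4, 0.4]
opening: 0.0598
grip_force: 4.3
t 10.1 pos [ 0.6184 -0.1146  0.2854] yaw 1.5779 F [-9.88 -0.4   0.43] open 0.0598 q [-0.3   0.64  1.37 -0.    1.14 -0.31]
go [ 1.1  2.6 -0.6] -0.0001
```

```bash
python3 -m crank '[[0.3,0,1,0,0],[0.3,0,2,0,0],[0.3,0,3,0,0],[0.3,0,4,0,0],[0.3,0,4,0,0],[0.3,0,4,0,0]]'; python3 go.py 0.621 -0.1135 0.286 1.578
```

```text
time: 10.6
tool_pos: [0.6205, -0.1146, 0.2849]
tool_rot: [-3.126, -0.002, 1.578]
contact_force: [-20.7, -1.4, 4.0]
opening: 0.0596
grip_force: 10.2
t 10.6 pos [ 0.6205 -0.1146  0.2849] yaw 1.5781 F [-20.69  -1.44   3.97] open 0.0596 q [-0.3   0.64  1.36 -0.    1.15 -0.31]
go [ 1.1  0.5 -1.1] 0.0001
```

```bash
python3 -m crank '[[0.3,0,-5,0,0],[0.3,0,-12,0,0],[0.3,0,-18,0,0],[0.3,0,-18,0,0],[0.3,0,-18,-20,0],[0.3,0,-18,-50,0],[0.3,0,-18,-85,0],[0.3,0,-18,-120,0],[0.3,0,-18,-120,0],[0.3,0,-18,-120,0]]'; python3 go.py 0.5 -0.3 0.4 1.578
python3 - <<'E'
from h import *
p,d=vision.read_camera('side'); a=cv2.resize(p[150:310,220:380],None,fx=3.5,fy=3.5,interpolation=cv2.INTER_CUBIC)
cv2.imwrite('pics/s4.png',a[:,:,::-1]);
E
```

```text
time: 11.43
tool_pos: [0.6066, -0.1146, 0.4095]
tool_rot: [3.135, 0.002, 1.578]
contact_force: [0.3, 0.3, -0.2]
opening: 0.0596
grip_force: 0.0
t 11.4333 pos [ 0.6066 -0.1146  0.4095] yaw 1.5779 F [ 0.35  0.3  -0.23] open 0.0596 q [-0.31  0.51  1.25  0.    1.38 -0.32]
go [-184.6 -107.9    9.2] -0.0001
```

View pics/s4.png

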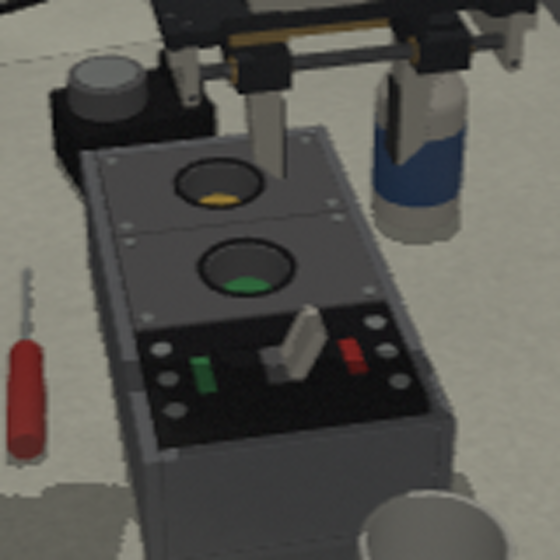

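The handle (305,340) leans fully to the red mark, the green key is back up at (247,285), and nothing else has moved. The arm is clear, so I'm handing in.

```bash
python3 -c "
from cell import ticket; print(ticket.hand_in())"
```

```text
the job is handed in; nothing more can be done
None
```

I pressed the green reset key fully home and it sprang back. I then pushed the breaker handle fully to off and fully over to on, left the yellow test key and the loose items untouched, and handed the job in at about 11.5 s.

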